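Draw the filter tray with the pull hook

ROBOT

A 7-joint arm with a two-finger parallel gripper is mounted at the origin on a cart in front of the work surface, level with it; the furniture and walls round the work are solid. World frame = base frame: x ahead of the robot, y to its left, z up, the work surface at z = 0. Lengths are in m, angles in rad, forces in N, time in s.
With the tool pointing down it reaches from about 0.425 to 0.925 m from the base axis. Payload 6.8 kg.
Tool frame: the origin (TCP) lies where the fingers leave the gripper's body, on its centre line; the fingertips stand 73 mm ahead of it and the grasp point (between the pads) lies 54 mm ahead of it; z points along the fingers, y is the line along which they close (so a half turn about z gives the same grasp; the last joint's range is limited). The gripper opens to 85 mm and grips with 20 to 120 N. Pads are 22 mm wide; open, the fingers measure 114 mm over their backs; the gripper's body (76 mm by 85 mm) begins 54 mm behind the grasp point. The pads swing forward as they close: fully open they stand 13 mm farther back than shut.
Start: joints at [1.205, 0.477, 0.022, 1.555, -0.011, 1.109, -0.083], TCP at [0.172, -0.653, 0.304] pointing down, gripper open.
Joint ranges: [-2.96, 2.96], [-0.34, 2.1], [-1.41, 1.46], [0.24, 2.44], [-1.37, 4.51], [0.17, 1.92], [-2.96, 2.96]. Speed limits (rad/s): [2.39, 2.39, 3.14, 3.14, 3.14, 3.14, 3.14].

INTERFACE

Orientations are given as a rotation vector (axis times angle).
In Python, from bench import r gives the robot as it stands.
- The arm moves only by the tool creep_tool, called by a JSON object that holds its "method" and its "body", one argument or row to a line. Schema: {"type":"object","properties":{"moves":{"type":"string"},"jaw":{"type":"number"},"clamp_n":{"type":"number"},"only":{"type":"string"},"quiet":{"type":"boolean"},"lines":{"type":"string"}},"required":["moves"],"additionalProperties":false}. moves is a string of 1 to 5 rows, parted by a bar, with the numbers parted by commas; each row has 6 numbers: dx, dy, dz in cm, then a rotation vector rx, ry, rz in rad; each row is the pose to reach, as a shift and turn from the pose commanded when the call began, along the tool's axes at that moment; what a row does not reach only later rows make up. A row lasts 1/10 s, in which the tool goes at most 0.05 m and 0.15 rad, less where a joint would pass 70% of its speed; a pose out of reach is approached as far as the arm can. jaw is the finger opening in m, set as the call begins (left out keeps the last). The fingers move at their own pace and stop on an object; clamp_n is the grip in N (left out, the last holds). Time passes only in rows, so rows that do not move let the fingers close. The tool returns the time, the measured TCP pose, the force, the opening and the grip force at its end. only (a regular expression) keeps the lines of the reply that match it, lines (a string "A,B") keeps lines A to B, and quiet returns only ok. Input that does not fit is refused with a message, and nothing moves.
- r.get_obs(): the state, without advancing time (a new reading comes with each control period).
- r.grab_frame(name): name is "side" or "top" or "wrist"; returns (picture, depth): 400x640x3 uint8, blue, green, red; 400x640 float32, m along the optical axis (not along the pixel's ray), 0 where there is no reading.
- r.camera_info(name): a dict with "camera_matrix" (3x3 intrinsics, pixels), "R" (3x3) and "t" (3): a world point X has camera coordinates R X + t. Camera axes: x right, y down, z forward; pixel columns grow to the right and rows downward; lengths in m; the calibration is good to about 2 mm. A picture is of the moment at which its call begins: read the wrist's pose just before it. camera_info takes no time and is no camera call; for the wrist camera it gives the pose at the moment of the call.
- r.hand_in(): hands the job in; it is judged then, once.
The state is a dict: "clock": time; "joints": joint angles; "qvel": joint speeds; "tau": joint torques, N m; "tcp_pos": TCP position; "orientation": TCP orientation; "contact_force": force on the tool from outside, world axes, zero at the start; "moment": the same for the moment, N m; "grip_width": finger opening in m; "gripper_force": force on a finger pad.
Only numpy, scipy, OpenCV 4.12 (cv2) and the standard library are available. Lean on these libraries where they do the work, as an engineer would, in place of code of your own. Each camera call takes 0.05 s, during which the arm holds its last target. There are 200 camera calls.

TASK

Lift the pull hook out of its wooden holder by its bare steel shank, stand it on the bench and let go, then take it again by its black grip. Hook its tip down into the finger hole of the dust extractor's filter tray and pull the tray out as far as it goes. Unhook it and leave the hook standing on its grip on the bench; the robot itself must not touch the extractor or its tray, and the things standing around must be left where they are.

Things in the scene. Friction and masses are not known exactly. Their poses are not given: they have to be found in the camera images.
- hook: Pull hook, 150 g: black grip block 90 x 28 x 44 mm (x, y, z) standing on its flat underside, with a steel shank and tip ahead of it (see hook_shank, hook_tip). Origin: centre of the grip's underside; x runs along the shank toward the tip, z up. Stands by itself on bench or holder floor; balances 27 mm ahead of the origin. Pinch the grip across y (28 mm).
- hook_tip (a point): Lowest point of the hook's tip, hook frame x = 160, y = 0, z = 4 mm: a round steel pin 8 mm thick that points straight down from the shank's end, 26 mm below the shank's underside. Axes as the hook's.
- holder: Plywood pocket fixed to the bench, open on top; the hook starts in it, axes alike. Origin: on the bench under the hook's origin (within 2 mm). x -57 to +79 mm, 64 mm high, side walls 34 mm apart inside, 58 mm over all, floor 8 mm; closed behind, front lip 22 mm. Walls rise 12 mm above the grip: only the shank beyond x = 79 mm is free. Lift the hook 60 mm straight up to clear.
- extractor: Grey dust extractor, fixed. Origin: on the bench under the middle of the housing's front face; x into the housing, z up. Housing x 0 to 190 mm, 150 wide, 138 high, spigot to 178. In front (x -95 to 0) a guard spans 48 to 78 mm above the bench, with a slot 40 mm wide (y -20 to 20), open to front and top: too narrow for fingers, but the shank can lie in it. The tray slides out under it.
- finger_hole (a point): Centre of the finger hole at the top face of the tray's steel tongue: round, 24 mm diameter, tongue 5 mm thick, top 40 mm above the bench, nothing below it. Seen from above at the inner end of the guard's slot. Moves with the tray: extractor frame x = -25 mm minus the joint value, y = 0 (housing face 25 mm behind it when shut). Axes as the extractor's.
- tray (a joint): How far the filter tray is drawn out, m: 0 shut, 0.095 at its stop, sliding along the extractor's -x (toward the robot). Starts at 0 to 0.012. About 2 N of friction; stays where it is left. The tray's steel front plate is 122 mm wide, 5 to 35 mm above the bench; the tongue, 56 mm wide, reaches 50 mm in front of it.
- tea_mug: Green mug, 86 x 125 x 96 mm, on the left of the bench, to be left alone. Origin: centre of its underside. Behind it stands a big open carton, fixed, in the region x > 0.53, y > 0.23 m of the world: keep the arm clear of it when swinging in from the left.
- tape_measure: Yellow and black tape measure, 38 x 72 x 60 mm, to the right of the extractor, to be left alone. Origin: centre of its underside. The bench in front of it, between holder and extractor (world x 0.36 to 0.60, y -0.20 to -0.09 m), is clear: room to stand the hook.
- screwdriver: Black screwdriver lying on the left front of the bench, 26 x 167 x 25 mm, to be left alone. Origin: centre of its underside.
- hook_shank (a point): Point on the axis of the hook's bare square steel shank (8 x 8 mm), hook frame x = 112, y = 0, z = 34 mm. The shank runs level from the grip's front (x = 45 mm) to x = 164 mm. Axes as the hook's.

How it is judged:
On the way, in this order (a step that is already met when the one before it is completed fails the run):
1. the hook is out of its holder and stands on its grip on the bench, let go, the tray not yet drawn (horizontal distance between hook and holder above 0.04 m and height (world z) of hook below 0.006 m and angle between hook's own z axis and vertical below 0.12 rad and contact force between the fingers and hook below 0.2 N and value of joint tray below 0.03 m), for 0.2 s.
2. the tray is drawn out by the hook's tip in its finger hole (value of joint tray above 0.08 m and horizontal distance between hook_tip and finger_hole below 0.014 m and z of hook_tip in the frame of finger_hole below -0.002 m), for 0.05 s.
At the end, for the whole second after the job is handed in: The tray is out by at least 80 of its 95 mm; the hook, its tip out of the finger hole (more than 20 mm from its centre, seen from above), stands still and upright (within 0.12 rad) on its grip on the bench (value of joint tray above 0.08 m and height (world z) of hook below 0.006 m and angle between hook's own z axis and vertical below 0.12 rad and horizontal distance between hook_tip and finger_hole above 0.02 m and linear speed of hook below 0.02 m/s); the robot touches nothing.
It fails at once if the robot touches the extractor or its tray (contact force between any of the fingers, the arm and extractor above 1 N).
It fails at once if a bystander is moved by more than 30 mm (distance of any of tea_mug, tape_measure, screwdriver from where it was at the start of the episode above 0.03 m).
It also fails if it takes over 72 s, if anything falls off the work surface, if the arm or the gripper's body presses on something with over 40 N, if the wrist force passes 120 N, or if a joint passes its speed limit or range.

## Working session

There is one attempt and no reset: what is moved stays moved. The work goes in short steps, Python scripts to look and compute and a tool call to move; the robot and the scene stay as the last step left them, time stands still between calls to the robot, and variables do not carry over. Pictures are saved under pics/ and viewed, at most 13 in all, crops included, and the job is handed in when it is done.

```bash
ls; mkdir -p pics
```

Run:
```python
from bench import r
import cv2,numpy as np
for n in("top","side"):
    im,d=r.grab_frame(n); cv2.imwrite(f"pics/{n}0.png",im); np.save(f"pics/{n}0.npy",d)
    c=r.camera_info(n); print(n,c["camera_matrix"].tolist(),np.round(c["R"],3).tolist(),np.round(c["t"],3))
o=r.get_obs();print(o["clock"],o["tcp_pos"],o["orientation"],o["grip_width"])
```

```text
bench.py
pics
top [[454.91211793919524, 0.0, 324.83709258387586], [0.0, 454.91211793919524, 194.1322966924944], [0.0, 0.0, 1.0]] [[0.003, -1.0, 0.008], [-0.999, -0.003, -0.054], [0.054, -0.008, -0.999]] [-0.025  0.582  1.379]
side [[450.9027462732222, 0.0, 320.36753690612244], [0.0, 450.9027462732222, 194.84788841511588], [0.0, 0.0, 1.0]] [[0.986, 0.166, 0.019], [0.141, -0.765, -0.628], [-0.09, 0.622, -0.778]] [-0.581 -0.043  1.482]
0.1 [ 0.17198028 -0.65230428  0.30303313] [-3.11392850e+00 -4.03700866e-01  5.56182650e-04] 0.0855229225973924
```

View pics/top0.png

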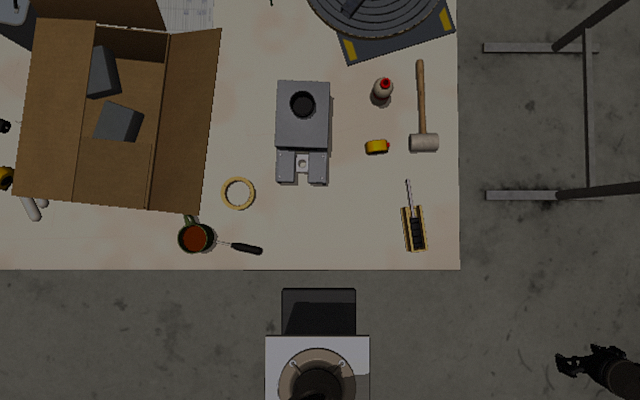

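View pics/side0.png

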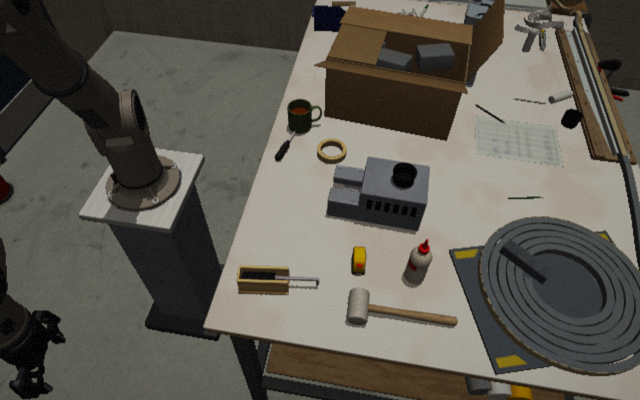

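The top view shows the holder at about (414,228) with the shank reaching (408,180). The extractor is at (303,115), with its guard slot and hole near (303,163). I'll zoom in next.

Create h.py:
```python
import numpy as np,cv2
from bench import r
from scipy.spatial.transform import Rotation as Ro
def plane(cam,uv,z,c=None):
    c=c or r.camera_info(cam); K=np.array(c["camera_matrix"]);R=np.array(c["R"]);t=np.array(c["t"])
    uv=np.atleast_2d(np.array(uv,float)); d=np.c_[uv,np.ones(len(uv))]@np.linalg.inv(K).T@R
    o=-R.T@t; return o+d*((z-o[2])/d[:,2])[:,None]
def cloud(cam,d,c=None):
    c=c or r.camera_info(cam);K=np.array(c["camera_matrix"]);R=np.array(c["R"]);t=np.array(c["t"])
    v,u=np.mgrid[:400,:640]; P=np.stack([(u-K[0,2])/K[0,0]*d,(v-K[1,2])/K[1,1]*d,d],-1)
    return (P-t)@R
def proj(cam,X,c=None):
    c=c or r.camera_info(cam); p=(np.array(c["camera_matrix"])@(np.array(c["R"])@np.atleast_2d(X).T+np.array(c["t"])[:,None])).T
    return p[:,:2]/p[:,2:]
def rows(pos,Rw):
    "offset in tool axes from current pose to world pos & rotation matrix"
    o=r.get_obs(); R0=Ro.from_rotvec(o["orientation"])
    return R0.inv().apply(np.array(pos)-o["tcp_pos"]),(R0.inv()*Ro.from_matrix(Rw)).as_rotvec()
def down(yaw):
    "tool z down, tool y along world direction yaw"
    y=np.array([np.cos(yaw),np.sin(yaw),0]);z=np.array([0,0,-1.]);return np.c_[np.cross(y,z),y,z]
```

Run:
```python
from h import *
im=cv2.imread("pics/top0.png");d=np.load("pics/top0.npy")
a=cv2.resize(im[165:265,370:450],None,fx=6,fy=6,interpolation=cv2.INTER_CUBIC)[:600]
b=cv2.resize(im[140:195,265:340],None,fx=5,fy=5,interpolation=cv2.INTER_CUBIC)
o=np.zeros((600,480+320,3),np.uint8);o[:,:480]=a
b=cv2.resize(im[135:195,272:335],None,fx=5,fy=5,interpolation=cv2.INTER_CUBIC);o[:300,480:480+b.shape[1]]=b
cv2.imwrite("pics/z.png",o)
P=cloud("top",d);
np.set_printoptions(precision=3,suppress=True)
# boxes by depth height
for nm,(v0,v1,u0,u1),(zl,zh) in [("holder",(165,260,390,440),(.055,.075)),("guard",(140,195,265,340),(.066,.09)),("house",(70,160,265,340),(.125,.15)),("shank",(165,212,395,425),(.02,.05))]:
    Q=P[v0:v1,u0:u1].reshape(-1,3);Q=Q[(Q[:,2]>zl)&(Q[:,2]<zh)]
    rc=cv2.minAreaRect((Q[:,:2]*1000).astype(np.float32));print(nm,len(Q),Q.mean(0),rc,Q.min(0),Q.max(0))
```

```text
holder 318 [ 0.473 -0.293  0.062] ((477.8879089355469, -292.33197021484375), (135.62498474121094, 50.709190368652344), 8.199827194213867) [ 0.409 -0.326  0.055] [ 0.548 -0.26   0.07 ]
guard 1243 [0.661 0.049 0.077] ((660.6698608398438, 48.243408203125), (149.64990234375, 96.9730224609375), 88.22769165039062) [ 0.611 -0.026  0.067] [0.711 0.124 0.09 ]
house 3316 [0.798 0.043 0.137] ((802.2282104492188, 43.39267349243164), (150.11997985839844, 191.65338134765625), 87.9844741821289) [ 0.705 -0.034  0.125] [0.9   0.121 0.15 ]
shank 121 [ 0.571 -0.28   0.042] ((578.5770263671875, -280.9808654785156), (44.070594787597656, 96.62535858154297), 89.70072174072266) [ 0.53  -0.303  0.02 ] [ 0.627 -0.259  0.05 ]
```

View pics/z.png

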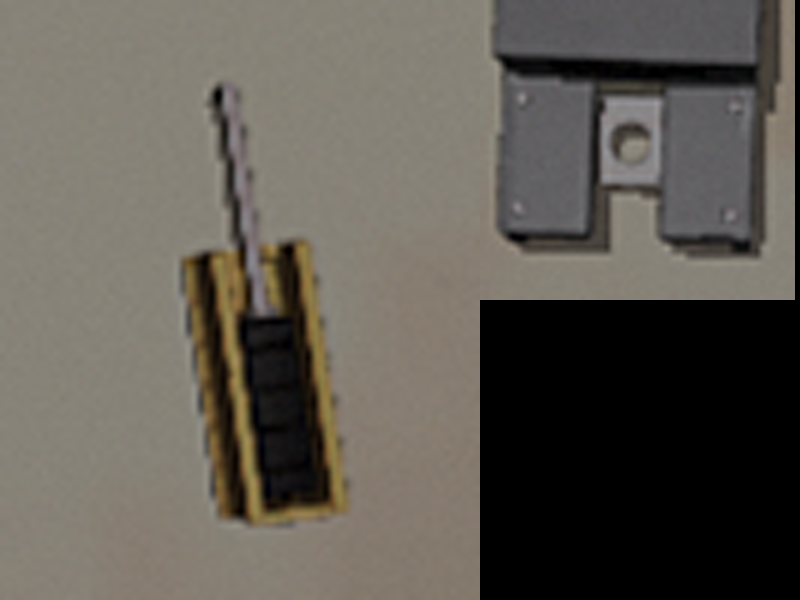

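The crop shows the shank running from zoom (232,88), which is px (408.7,179.7), to the grip at px (413.7,217). The finger hole is at px (302.4,163.6).

Run:
```python
from h import *
np.set_printoptions(precision=4,suppress=True)
im=cv2.imread("pics/top0.png").astype(int);d=np.load("pics/top0.npy");P=cloud("top",d)
# shank line, hook stands at 8mm: top at z=.046
pts=plane("top",[[408.7,179.7],[413.7,217]],.046);print("shank ends",pts, np.degrees(np.arctan2(*(pts[0]-pts[1])[[1,0]])))
# shank centers per row, bright vs bench in shank rows: saturation
s=im.max(2)-im.min(2)
# grip black mask
m=((im.max(2)<45)&(np.abs(np.mgrid[:400,:640][1]-414)<14)&(np.abs(np.mgrid[:400,:640][0]-232)<20)).astype(np.uint8)
# yellow holder tops
hsv=cv2.cvtColor(im.astype(np.uint8),cv2.COLOR_BGR2HSV)
Q=P[165:260,390:440].reshape(-1,3);Q=Q[(Q[:,2]>.055)&(Q[:,2]<.075)]
print("holder rect",cv2.minAreaRect((Q[:,:2]*1000).astype(np.float32)), np.linalg.svd(Q[:,:2]-Q[:,:2].mean(0))[2])
q=P[165:212,400:420]; 
for v in range(176,210,4): print(v,im[v,402:418].sum(1)//3,(P[v,402:418,2]*1000).astype(int))
print("hole",plane("top",[302.4,163.6],.04))
# side view
pr=proj("side",[[.578,-.28,.046]]);print(pr)
print(proj("side",plane("top",[302.4,163.6],.04)))
```

```text
shank ends [[ 0.6244 -0.2754  0.046 ]
 [ 0.5123 -0.2896  0.046 ]] 7.231776750463838
holder rect ((477.8879089355469, -292.33197021484375), (135.62498474121094, 50.709190368652344), 8.199827194213867) [[-0.9909 -0.1348]
 [-0.1348  0.9909]]
176 [128 130 127 129 128 128 130 129 128 129 127 128 127 128 130 128] [-4 -3  3  3  0 -4  0 -4  0  0  0 -6  1  0  0 -1]
180 [129 129 138  71   0 111 120  96 120 128 128 127 126 128 126 129] [-1 -4 -5 18 45 49 47 -4  0  3 -4  0 -4 -3  3  0]
184 [129 129 135  90  61  63 110 111 124 129 127 128 127 127 129 126] [-1  4 -3 -1  5 44 45 44  0  0  0 -2  0  5 -3  0]
188 [127 125 131 136  92  32 118 128  96 120 131 126 130 128 129 128] [-3 -3 -7  0  2 39 45 45 -2 -3 -3 -3 -3  0 -4  2]
192 [129 127 129 129 137  94  30 109 121 118 130 129 128 128 128 128] [ 2  0 -2  2  0 -4 43 45 42 -1 -1  0 -3 -4 -6  0]
196 [128 127 127 130 135  92  38 111 127 108 123 130 126 130 129 130] [-3  7  1 -1 -1  8  0 42 44 45  1 -2 -5  0 -1  0]
200 [128 128 128 128 130 137  93  29 116 124  98 118 131 131 128 126] [ 0  0 -3 -6  0  0 -5 42 44 39 -5 -6 -4  0 -6 -3]
204 [127 130 131 127 131 135  89  52  66 114 110 123 132 133 125 126] [ 1 -4  2  0  4 -4 -2 -2 46 42 45 -1 -3  0 -5 -4]
208 [ 42  13   8  85 116  99 103  77  23 118 129  72  67  59  31  24] [21 36 54 67 61 60 17 19 40 44 47  1 14  8 26 41]
hole [[0.6725 0.0447 0.04  ]]
[[299.2687 277.7966]]
[[348.9522 192.6616]]
```

Run:
```python
from h import *
np.set_printoptions(precision=4,suppress=True)
th=np.radians(7.7); og=np.array([.466,-.296]); g=og+.1*np.array([np.cos(th),np.sin(th)])
print(g,rows([*g,.25],down(th-np.pi/2)))
```

```text
[ 0.5651 -0.2826] (array([ 0.4744, -0.2571,  0.0534]), array([-0.0016,  0.0002,  0.1235]))
```
Rows max .05 each: 0.54/.05=11 rows. Rows state the pose to reach; a row far away is approached at the max speed? "what a row does not reach only later rows make up". So I can put final pose in all 5 rows; moves .05 per row. Each call 5 rows = .25m. Next calls: shift relative to commanded pose when the call began. Is "commanded" the reached commanded? Probably the clipped. So do 3 calls.

The manual's scale: shifts go in cm. Converting my numbers, 0.22 m is 22, 0.176 m is 17.6.

{"method": "creep_tool", "body": {
  "moves": "4.4,-2.4,0.5,0,0,0.03 | 8.8,-4.7,1,0,0,0.05 | 13,-7.1,1.5,0,0,0.08 | 17.6,-9.5,2,0,0,0.1 | 22,-11.9,2.5,0,0,0.12",
  "jaw": 0.085,
  "clamp_n": 60
}}

```text
clock: 0.6
tcp_pos: [0.3537, -0.4816, 0.2787]
orientation: [-3.134, -0.215, 0.0]
contact_force: [1.1, -0.5, 0.2]
grip_width: 0.0847
gripper_force: 0.0
```

{"method": "creep_tool", "body": {
  "moves": "4.4,-2.4,0.5,0,0,0 | 8.8,-4.7,1,0,0,0 | 13,-7.1,1.5,0,0,0 | 17.6,-9.5,2,0,0,0 | 22,-11.9,2.5,0,0,0"
}}

```text
clock: 1.1
tcp_pos: [0.5535, -0.3353, 0.2539]
orientation: [-3.134, -0.216, 0.001]
contact_force: [0.4, -0.5, 0.9]
grip_width: 0.0852
gripper_force: 0.0
```

```bash
python3 - <<'E'
from h import *
np.set_printoptions(precision=4,suppress=True)
th=np.radians(7.7); og=np.array([.466,-.296]); g=og+.1*np.array([np.cos(th),np.sin(th)])
print(g,rows([*g,.25],down(th-np.pi/2)))
E
```

```text
[ 0.5651 -0.2826] (array([ 0.0188, -0.0506,  0.0039]), array([-0.0001,  0.0005,  0.0032]))
```

To row units: -0.05 m is -5, -0.025 m is -2.5.

{"method": "creep_tool", "body": {
  "moves": "1,-2.5,0.2,0,0,0 | 1.9,-5,0.4,0,0,0 | 1.9,-5,0.4,0,0,0"
}}

```text
clock: 1.4
tcp_pos: [0.5657, -0.2791, 0.2495]
orientation: [-3.13, -0.227, 0.001]
contact_force: [0.3, -0.3, 0.6]
grip_width: 0.0848
gripper_force: 0.0
```

```bash
python3 - <<'E'
from h import *
np.set_printoptions(precision=4,suppress=True)
c=r.camera_info("wrist");im,d=r.grab_frame("wrist");cv2.imwrite("pics/w1.png",im);np.save("pics/w1.npy",d)
P=cloud("wrist",d,c);m=(P[...,2]>.036)&(P[...,2]<.052)&(P[...,0]>.555)&(P[...,0]<.65)&(abs(P[...,1]+.28)<.05)
Q=P[m];print(len(Q),Q.mean(0),cv2.minAreaRect((Q[:,:2]*1000).astype(np.float32)),cv2.fitLine((Q[:,:2]*1000).astype(np.float32),cv2.DIST_HUBER,0,.01,.01).ravel())
print(r.get_obs()["tcp_pos"])
E
```

```text
783 [ 0.5933 -0.275   0.0453] ((591.8881225585938, -275.5094299316406), (74.44507598876953, 7.606239318847656), 8.183972358703613) [   0.9895    0.1448  593.4287 -274.9751]
[ 0.5648 -0.282   0.2498]
```

View pics/w1.png

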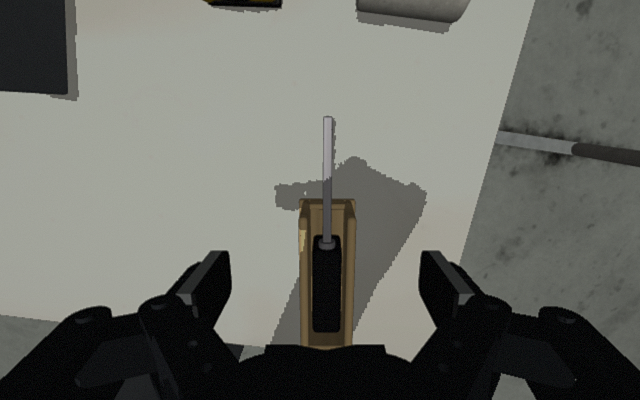

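The wrist view shows the shank from (327,118) down to (325,240), centred between the open fingers. Depth gives a shank yaw of 8.2° and the hook origin at (0.466,-0.293).

Run:
```python
from h import *
np.set_printoptions(precision=4,suppress=True)
th=np.radians(8.2); og=np.array([.4664,-.2933]); g=og+.101*np.array([np.cos(th),np.sin(th)])
print(g,rows([*g,.096],down(th-np.pi/2)))
```

```text
[ 0.5664 -0.2789] (array([ 0.0021, -0.0027,  0.1538]), array([-0.0015,  0.0006, -0.0012]))
```

To row units: 0.153 m is 15.3, 0.13 m is 13.

{"method": "creep_tool", "body": {
  "moves": "0.2,-0.3,5,0,0,0 | 0.2,-0.3,10,0,0,0 | 0.2,-0.3,13,0,0,0 | 0.2,-0.3,15.3,0,0,0 | 0.2,-0.3,15.3,0,0,0"
}}

```text
clock: 1.95
tcp_pos: [0.5629, -0.2821, 0.0939]
orientation: [-3.132, -0.213, 0.01]
contact_force: [0.1, 1.1, 0.1]
grip_width: 0.085
gripper_force: 0.0
```

{"method": "creep_tool", "body": {
  "moves": "0,0,0,0,0,0 | 0,0,0,0,0,0 | 0,0,0,0,0,0 | 0,0,0,0,0,0 | 0,0,0,0,0,0",
  "jaw": 0,
  "clamp_n": 100
}}

```text
clock: 2.45
tcp_pos: [0.5661, -0.2814, 0.0982]
orientation: [3.134, 0.216, 0.002]
contact_force: [0.0, 0.6, 0.4]
grip_width: 0.012
gripper_force: 0.0
```

{"method": "creep_tool", "body": {
  "moves": "0,0,0,0,0,0 | 0,0,0,0,0,0 | 0,0,0,0,0,0 | 0,0,0,0,0,0 | 0,0,0,0,0,0"
}}

```text
clock: 2.95
tcp_pos: [0.5662, -0.2812, 0.0977]
orientation: [3.134, 0.216, 0.001]
contact_force: [0.6, 0.2, 2.2]
grip_width: 0.0048
gripper_force: 97.9
```

To row units: -0.085 m is -8.5, -0.065 m is -6.5.

{"method": "creep_tool", "body": {
  "moves": "0,0,-1,0,0,0 | 0,0,-2.5,0,0,0 | 0,0,-4.5,0,0,0 | 0,0,-6.5,0,0,0 | 0,0,-8.5,0,0,0"
}}

```text
clock: 3.45
tcp_pos: [0.5654, -0.2815, 0.1841]
orientation: [3.134, 0.216, -0.0]
contact_force: [1.0, 0.4, -2.6]
grip_width: 0.0053
gripper_force: 97.8
```

{"method": "creep_tool", "body": {
  "moves": "0,0,0,0,0,0 | 0,0,0,0,0,0"
}}

```text
clock: 3.65
tcp_pos: [0.5656, -0.2814, 0.1828]
orientation: [3.134, 0.216, 0.001]
contact_force: [-0.5, -0.7, -1.5]
grip_width: 0.0051
gripper_force: 97.8
```

Run:
```python
from h import *
np.set_printoptions(precision=4,suppress=True)
c=r.camera_info("wrist");im,d=r.grab_frame("wrist");s,ds=r.grab_frame("side")
cv2.imwrite("pics/w2.png",np.hstack([cv2.resize(im,None,fx=.6,fy=.6),cv2.resize(s[150:350,200:400],(240,240))]))
```

```text
(no output)
```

View pics/w2.png

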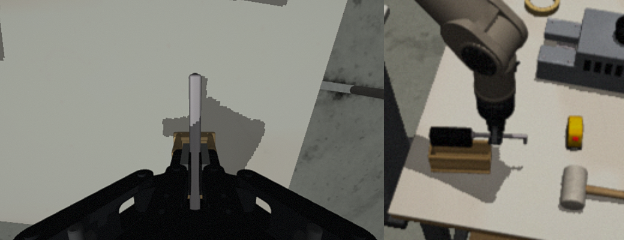

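The hook is held nearly level and is clear of the holder. Next I'll plan the stand-down spot.

Run:
```python
from h import *
np.set_printoptions(precision=4,suppress=True)
c=r.camera_info("wrist");im,d=r.grab_frame("wrist");P=cloud("wrist",d,c)
m=(P[...,2]>.1)&(P[...,2]<.16)&(P[...,0]>.578)&(P[...,0]<.65)&(abs(P[...,1]+.275)<.02);Q=P[m]
print(len(Q),Q.min(0),Q.max(0),np.polyfit(Q[:,0],Q[:,2],1),np.polyfit(Q[:,0],Q[:,1],1))
th=np.radians(-2); print(rows([.561,-.1485,.183],down(th-np.pi/2)))
```

```text
2872 [ 0.578  -0.2949  0.1011] [ 0.6283 -0.2675  0.16  ] [-0.3055  0.3154] [ 0.2799 -0.4446]
(array([ 0.0142, -0.1318, -0.0017]), array([-0.0009,  0.0021,  0.1727]))
```

To row units: -0.132 m is -13.2, -0.1 m is -10.

{"method": "creep_tool", "body": {
  "moves": "0.3,-3,0,0,0,0.04 | 0.7,-6.5,0,0,0,0.08 | 1,-10,0,0,0,0.13 | 1.4,-13.2,0,0,0,0.173 | 1.4,-13.2,0,0,0,0.173"
}}

```text
clock: 4.3
tcp_pos: [0.5614, -0.1422, 0.1813]
orientation: [-3.138, 0.045, 0.003]
contact_force: [0.5, 0.9, -1.7]
grip_width: 0.0056
gripper_force: 97.9
```

{"method": "creep_tool", "body": {
  "moves": "0,0,3,0,0,0 | 0,0,5.5,0,0,0 | 0,0,7,0,0,0 | 0,0,8,0,0,0 | 0,0,8,0,0,0"
}}

```text
clock: 4.8
tcp_pos: [0.5608, -0.1487, 0.101]
orientation: [-3.141, 0.056, 0.004]
contact_force: [0.4, 0.3, -1.2]
grip_width: 0.0055
gripper_force: 97.9
```

```bash
python3 - <<'E'
from h import *
np.set_printoptions(precision=4,suppress=True)
t=r.get_obs()["tcp_pos"];print(t)
c=r.camera_info("wrist");im,d=r.grab_frame("wrist");P=cloud("wrist",d,c)
m=(P[...,2]>.02)&(P[...,2]<.07)&(P[...,0]>t[0]+.025)&(P[...,0]<t[0]+.065)&(abs(P[...,1]-t[1])<.008);Q=P[m]
print(len(Q),Q.min(0),Q.max(0),np.polyfit(Q[:,0],Q[:,2],1),np.polyfit(Q[:,0],Q[:,1],1))
E
```

```text
[ 0.5608 -0.1487  0.101 ]
1988 [ 0.5858 -0.1536  0.0204] [ 0.6243 -0.1444  0.0503] [-0.0231  0.0619] [-0.0415 -0.124 ]
```

{"method": "creep_tool", "body": {
  "moves": "0,0,0.3,0,0,0 | 0,0,0.6,0,0,0 | 0,0,0.8,0,0,0 | 0,0,1,0,0,0 | 0,0,1,0,0,0"
}}

```text
clock: 5.35
tcp_pos: [0.5615, -0.1486, 0.0923]
orientation: [-3.141, 0.055, 0.0]
contact_force: [-0.3, -0.2, -0.9]
grip_width: 0.0053
gripper_force: 97.9
```

{"method": "creep_tool", "body": {
  "moves": "0,0,0.1,0,0,0 | 0,0,0.2,0,0,0 | 0,0,0.2,0,0,0"
}}

```text
clock: 5.65
tcp_pos: [0.5617, -0.1486, 0.0904]
orientation: [3.141, -0.055, 0.0]
contact_force: [0.1, 0.2, -0.6]
grip_width: 0.0052
gripper_force: 98.1
```

{"method": "creep_tool", "body": {
  "moves": "0,0,0.1,0,0,0 | 0,0,0.2,0,0,0 | 0,0,0.2,0,0,0",
  "clamp_n": 30
}}

```text
clock: 5.95
tcp_pos: [0.5623, -0.1486, 0.089]
orientation: [3.141, -0.055, 0.002]
contact_force: [1.2, -0.2, 4.3]
grip_width: 0.0051
gripper_force: 98.9
```

{"method": "creep_tool", "body": {
  "moves": "0,0,0,0,0,0 | 0,0,0,0,0,0 | 0,0,0,0,0,0 | 0,0,0,0,0,0 | 0,0,0,0,0,0",
  "jaw": 0.03
}}

```text
clock: 6.45
tcp_pos: [0.5614, -0.1486, 0.0883]
orientation: [3.141, -0.055, -0.001]
contact_force: [0.5, 0.6, -0.1]
grip_width: 0.03
gripper_force: 0.0
```

{"method": "creep_tool", "body": {
  "moves": "0,0,0,0,0,0 | 0,0,0,0,0,0 | 0,0,0,0,0,0",
  "jaw": 0.085
}}

```text
clock: 6.75
tcp_pos: [0.5615, -0.1486, 0.0884]
orientation: [3.141, -0.055, -0.0]
contact_force: [0.2, 0.1, 0.5]
grip_width: 0.0721
gripper_force: 0.0
```

{"method": "creep_tool", "body": {
  "moves": "0,0,-4,0,0,0 | 0,0,-9,0,0,0 | 0,0,-13,0,0,0 | -3,0,-16,0,0,0 | -5,0,-16,0,0,0",
  "jaw": 0.085
}}

```text
clock: 7.25
tcp_pos: [0.5127, -0.1473, 0.2528]
orientation: [3.14, -0.056, 0.012]
contact_force: [-0.0, -0.9, -0.6]
grip_width: 0.0848
gripper_force: 0.0
```

{"method": "creep_tool", "body": {
  "moves": "0,0,0,0,0,0 | 0,0,0,0,0,0"
}}

```text
clock: 7.45
tcp_pos: [0.5116, -0.1468, 0.2485]
orientation: [3.141, -0.055, 0.001]
contact_force: [1.1, -0.2, 0.8]
grip_width: 0.0851
gripper_force: 0.0
```

```bash
python3 - <<'E'
from h import *
np.set_printoptions(precision=4,suppress=True)
c=r.camera_info("wrist");im,d=r.grab_frame("wrist");cv2.imwrite("pics/w3.png",im);P=cloud("wrist",d,c)
t=r.get_obs()["tcp_pos"]
m=(P[...,2]>.03)&(P[...,2]<.05)&(P[...,0]>.36)&(P[...,0]<.66)&(abs(P[...,1]+.147)<.03);Q=P[m]
f=lambda Q:(len(Q),Q.min(0),Q.max(0),cv2.minAreaRect((Q[:,:2]*1000).astype(np.float32)),np.median(Q[:,2]))
print(f(Q))
w=Q[Q[:,0]<.50];print("grip",f(w));w=Q[Q[:,0]>.525];print("shank",f(w),cv2.fitLine((w[:,:2]*1000).astype(np.float32),cv2.DIST_HUBER,0,.01,.01).ravel(),np.polyfit(w[:,0],w[:,2],1))
E
```

```text
(4050, array([ 0.4179, -0.1586,  0.0301]), array([ 0.6246, -0.1279,  0.0461]), ((521.2020263671875, -145.26559448242188), (27.957969665527344, 206.8297576904297), 88.00981903076172), np.float64(0.04255036806938835))
grip (2389, array([ 0.4179, -0.1581,  0.0385]), array([ 0.5   , -0.1279,  0.0461]), ((459.0735778808594, -143.13836669921875), (27.933948516845703, 82.45233154296875), 88.12393188476562), np.float64(0.043296756838787046))
shank (1139, array([ 0.525 , -0.1531,  0.0345]), array([ 0.6246, -0.1418,  0.0402]), ((574.7510375976562, -147.59661865234375), (7.6564178466796875, 99.66453552246094), 87.70528411865234), np.float64(0.037306235949601384)) [   0.9992   -0.0389  577.5676 -147.3571] [-0.0012  0.038 ]
```

View pics/w3.png

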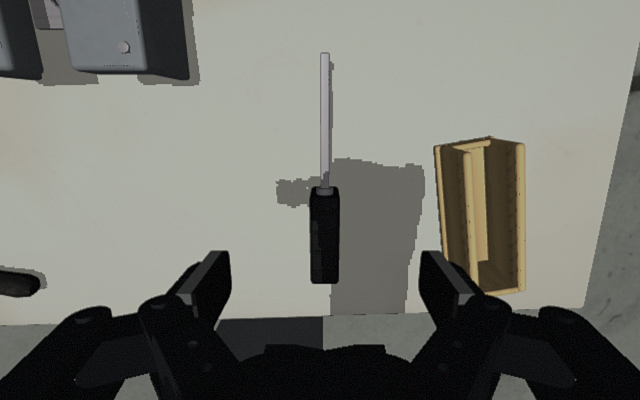

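The hook stands upright and level on the bench with its grip at (325,235) and its shank up to (325,53). Now I'll regrip it by the grip at hook x of about +25.

Run:
```python
from h import *
np.set_printoptions(precision=4,suppress=True)
print(rows([.486,-.1441,.083],down(np.radians(-2.1)-np.pi/2)))
```

```text
(array([-0.0261, -0.0017,  0.1652]), array([-0.0001, -0.0002,  0.0016]))
```

{"method": "creep_tool", "body": {
  "moves": "-2.6,-0.2,4,0,0,0 | -2.6,-0.2,9,0,0,0 | -2.6,-0.2,13,0,0,0 | -2.6,-0.2,15,0,0,0 | -2.6,-0.2,16.5,0,0,0"
}}

```text
clock: 8.0
tcp_pos: [0.4854, -0.1434, 0.0805]
orientation: [-3.14, 0.054, 0.005]
contact_force: [0.9, 0.0, -0.9]
grip_width: 0.0846
gripper_force: 0.0
```

{"method": "creep_tool", "body": {
  "moves": "0,0,0,0,0,0 | 0,0,0,0,0,0 | 0,0,0,0,0,0 | 0,0,0,0,0,0 | 0,0,0,0,0,0",
  "jaw": 0,
  "clamp_n": 100
}}

```text
clock: 8.5
tcp_pos: [0.4866, -0.1441, 0.0846]
orientation: [3.141, -0.056, 0.004]
contact_force: [-0.8, -0.3, 4.6]
grip_width: 0.0266
gripper_force: 98.7
```

{"method": "creep_tool", "body": {
  "moves": "0,0,0,0,0,0 | 0,0,0,0,0,0 | 0,0,0,0,0,0"
}}

```text
clock: 8.8
tcp_pos: [0.4866, -0.1441, 0.0846]
orientation: [3.141, -0.055, 0.004]
contact_force: [-0.2, 0.4, 7.0]
grip_width: 0.0265
gripper_force: 98.8
```

{"method": "creep_tool", "body": {
  "moves": "0,0,-2,0,0,0 | 0,0,-6,0,0,0 | 0,0,-10,0,0,0 | 0,0,-12,0,0,0 | 0,0,-12,0,0,0"
}}

```text
clock: 9.3
tcp_pos: [0.4872, -0.1443, 0.2067]
orientation: [3.14, -0.056, 0.01]
contact_force: [1.1, 0.3, -1.6]
grip_width: 0.0267
gripper_force: 98.5
```

{"method": "creep_tool", "body": {
  "moves": "0,0,0,0,0,0 | 0,0,0,0,0,0"
}}

```text
clock: 9.5
tcp_pos: [0.4847, -0.1437, 0.2022]
orientation: [-3.141, 0.055, 0.004]
contact_force: [-0.4, -0.2, -1.7]
grip_width: 0.0267
gripper_force: 98.5
```

Run:
```python
from h import *
np.set_printoptions(precision=4,suppress=True)
c=r.camera_info("wrist");im,d=r.grab_frame("wrist");P=cloud("wrist",d,c)
m=(P[...,2]>.13)&(P[...,2]<.18)&(P[...,0]>.54)&(P[...,0]<.66)&(abs(P[...,1]+.147)<.03);Q=P[m]
print(r.get_obs()["tcp_pos"],len(Q),Q.min(0),Q.max(0),cv2.fitLine((Q[:,:2]*1000).astype(np.float32),cv2.DIST_HUBER,0,.01,.01).ravel(),np.polyfit(Q[:,0],Q[:,2],1))
m=(P[...,2]<.09)&(P[...,2]>.067)&(P[...,0]<.8)&(P[...,1]>-.05);G=P[m];print("guard",len(G),G.min(0),G.max(0),cv2.minAreaRect((G[:,:2]*1000).astype(np.float32)))
cv2.imwrite("pics/w4.png",im)
```

```text
[ 0.4847 -0.1437  0.202 ] 3391 [ 0.54   -0.1499  0.152 ] [ 0.5879 -0.1405  0.1571] [   0.9993   -0.0374  565.1274 -145.1946] [-0.0052  0.1575]
guard 1185 [ 0.6111 -0.0247  0.067 ] [0.617  0.0307 0.0796] ((613.726806640625, 2.9881858825683594), (5.8591694831848145, 55.31550979614258), 0.7740793228149414)
```

View pics/w4.png

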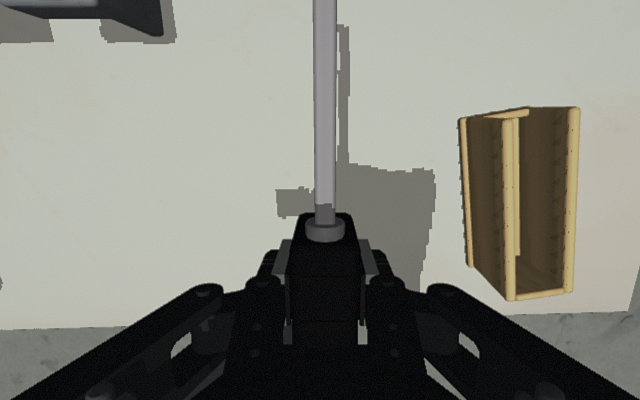

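The hook is held level and centred, with its shank along column 325. I'll move closer to the extractor to measure the hole with the wrist camera.

To row units: -0.12 m is -12, -0.04 m is -4.

{"method": "creep_tool", "body": {
  "moves": "1,-4,-1,0,0,0 | 2,-8,-2.5,0,0,0 | 3,-12,-4,0,0,0 | 5,-15,-5,0,0,0 | 5,-15.7,-5,0,0,0"
}}

```text
clock: 10.05
tcp_pos: [0.5436, 0.0163, 0.254]
orientation: [-3.139, 0.046, -0.005]
contact_force: [-0.3, 0.5, -1.2]
grip_width: 0.0265
gripper_force: 98.8
```

{"method": "creep_tool", "body": {
  "moves": "0,0,0,0,0,0 | 0,0,0,0,0,0 | 0,0,0,0,0,0"
}}

```text
clock: 10.35
tcp_pos: [0.5402, 0.0094, 0.2524]
orientation: [3.14, -0.059, -0.004]
contact_force: [-0.2, 0.4, -0.8]
grip_width: 0.0267
gripper_force: 98.8
```

Run:
```python
from h import *
np.set_printoptions(precision=4,suppress=True)
c=r.camera_info("wrist");im,d=r.grab_frame("wrist");P=cloud("wrist",d,c);np.save("pics/w5.npy",P)
print(r.get_obs()["tcp_pos"],proj("wrist",[[.6725,.0447,.04]],c))
cv2.imwrite("pics/w5.png",im)
G=P[(P[...,2]<.09)&(P[...,2]>.067)&(P[...,0]<.71)&(P[...,0]>.6)&(P[...,1]>-.05)&(P[...,1]<.14)];print("guard",len(G),G.min(0),G.max(0),cv2.minAreaRect((G[:,:2]*1000).astype(np.float32)))
```

```text
[0.5404 0.0095 0.2526] [[275.3787  27.7703]]
guard 13868 [ 0.612  -0.0253  0.0671] [0.6845 0.126  0.082 ] ((648.9425048828125, 50.114601135253906), (149.76600646972656, 69.73728942871094), 87.89797973632812)
```

View pics/w5.png

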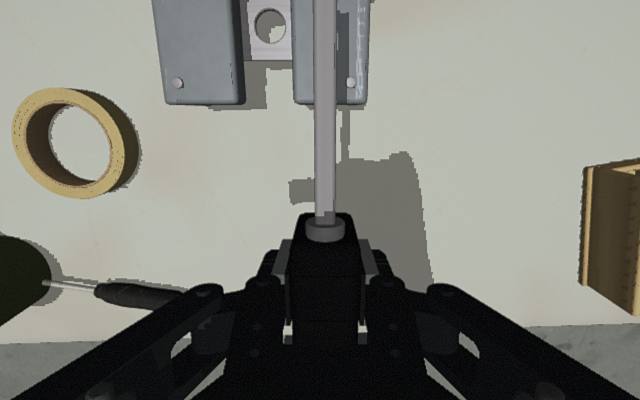

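The hole is at about (270,25), with rim columns 254–287 and rows 8–42.

Run:
```python
from h import *
np.set_printoptions(precision=4,suppress=True)
im=cv2.imread("pics/w5.png")
c=r.camera_info("wrist")
sub=im[0:52,250:291].astype(int); sat=cv2.cvtColor(im,cv2.COLOR_BGR2HSV)[0:52,250:291,1]
P=np.load("pics/w5.npy")[0:52,250:291]; m=(P[...,2]<.025)
n,l,st,ce=cv2.connectedComponentsWithStats(m.astype(np.uint8));print(st,ce+[250,0])
cs,_=cv2.findContours(m.astype(np.uint8),cv2.RETR_EXTERNAL,cv2.CHAIN_APPROX_NONE)
k=min(cs,key=lambda k:abs(cv2.minEnclosingCircle(k)[0][0]-20)+abs(cv2.minEnclosingCircle(k)[0][1]-25));q=k[:,0]+[250,0]
W=plane("wrist",q,.04,c);print(W.min(0),W.max(0),cv2.minEnclosingCircle((W[:,:2]*1000).astype(np.float32)),plane("wrist",[270.3,25.3],.04,c))
for z in(P[...,2]>.033)&(P[...,2]<.047),: print(np.median(P[z][:,2]),P[z].min(0),P[z].max(0))
print("slot: guard edges at tongue row")
F=np.load("pics/w5.npy");g=(F[...,2]>.07)&(F[...,2]<.085)&(F[...,0]>.62)&(F[...,0]<.66)
L=F[g&(F[...,1]>.05)&(F[...,1]<.09)];R=F[g&(F[...,1]<.045)&(F[...,1]>0)];print(L[:,1].min(),R[:,1].max())
```

```text
[[   0    0   41   52 1410]
 [   6   11   29   32  722]] [[269.9475  25.1667]
 [270.1025  26.151 ]]
[0.6627 0.0377 0.04  ] [0.685  0.0604 0.04  ] ((673.8157958984375, 48.82284927368164), 11.619306564331055) [[0.6748 0.0488 0.04  ]]
0.03934881443961728 [0.6551 0.0321 0.0336] [0.6931 0.0669 0.0418]
slot: guard edges at tongue row
0.06969583066948877 0.030787728920204833
```

Run:
```python
from h import *
np.set_printoptions(precision=4,suppress=True)
print(rows([.540,.0523,.2525],down(np.radians(-2.1)-np.pi/2)))
```

```text
(array([-0.002 , -0.0428,  0.0001]), array([ 0.0008,  0.0017, -0.001 ]))
```

{"method": "creep_tool", "body": {
  "moves": "0,-2,0,0,0,0 | -0.18,-4.28,0,0,0,0 | -0.18,-4.28,0,0,0,0 | -0.18,-4.28,0,0,0,0"
}}

```text
clock: 10.8
tcp_pos: [0.5406, 0.0534, 0.2532]
orientation: [3.141, -0.056, -0.001]
contact_force: [-0.3, -0.5, -1.7]
grip_width: 0.0266
gripper_force: 98.8
```

Run:
```python
from h import *
np.set_printoptions(precision=4,suppress=True)
print(rows([.540,.0523,.1046],down(np.radians(-2.1)-np.pi/2)))
```

```text
(array([-0.0005,  0.001 ,  0.1486]), array([0.0005, 0.0004, 0.0013]))
```

Tip z is now 0.172. I'll lower it to about 0.05, check, then enter the hole slowly.

{"method": "creep_tool", "body": {
  "moves": "0,0.1,4,0,0,0 | 0,0.1,8,0,0,0 | 0,0.1,11,0,0,0 | 0,0.1,12,0,0,0 | 0,0.1,12,0,0,0"
}}

```text
clock: 11.3
tcp_pos: [0.5401, 0.0518, 0.1323]
orientation: [3.14, -0.058, -0.004]
contact_force: [-0.5, -0.4, -0.8]
grip_width: 0.0269
gripper_force: 98.7
```

{"method": "creep_tool", "body": {
  "moves": "0,0,0.4,0,0,0 | 0,0,0.8,0,0,0 | 0,0,1.2,0,0,0 | 0,0,1.6,0,0,0 | 0,0,1.6,0,0,0"
}}

```text
clock: 11.8
tcp_pos: [0.5406, 0.0531, 0.1171]
orientation: [3.141, -0.055, -0.001]
contact_force: [-0.2, 0.2, -1.1]
grip_width: 0.0269
gripper_force: 98.7
```

{"method": "creep_tool", "body": {
  "moves": "0,0,0.4,0,0,0 | 0,0,0.8,0,0,0 | 0,0,1.2,0,0,0 | 0,0,1.2,0,0,0"
}}

```text
clock: 12.2
tcp_pos: [0.5404, 0.053, 0.1047]
orientation: [3.141, -0.055, -0.002]
contact_force: [0.0, 0.5, -1.3]
grip_width: 0.0266
gripper_force: 98.7
```

Run:
```python
from h import *
np.set_printoptions(precision=4,suppress=True)
c=r.camera_info("wrist");im,d=r.grab_frame("wrist");P=cloud("wrist",d,c);t=r.get_obs()["tcp_pos"]
s,_=r.grab_frame("side");cv2.imwrite("pics/s6.png",np.hstack([cv2.resize(im,(400,250)),cv2.resize(s[140:240,300:440],(350,250))]))
m=(P[...,2]>.045)&(P[...,2]<.07)&(P[...,0]>.59)&(P[...,0]<.66)&(abs(P[...,1]-.05)<.015);Q=P[m]
print(t,len(Q),Q.max(0),np.polyfit(Q[:,0],Q[:,2],1),np.polyfit(Q[:,0],Q[:,1],1))
```

```text
[0.5406 0.053  0.105 ] 3726 [0.6435 0.0565 0.0593] [-0.0039  0.0595] [-0.0354  0.0734]
```

View pics/s6.png

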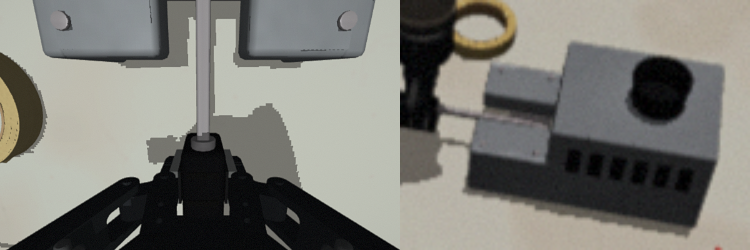

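The shank lies in the slot and the tip is at z≈0.024 with no contact force, so it is in the hole. I'll pull now.

To row units: -0.05 m is -5, -0.04 m is -4.

{"method": "creep_tool", "body": {
  "moves": "-1,0,0,0,0,0 | -2,0,0,0,0,0 | -3,0,0,0,0,0 | -4,0,0,0,0,0 | -5,0,0,0,0,0"
}}

```text
clock: 12.8
tcp_pos: [0.4901, 0.0549, 0.1057]
orientation: [-3.141, 0.055, -0.001]
contact_force: [2.2, 0.8, -1.3]
grip_width: 0.0269
gripper_force: 98.5
```

{"method": "creep_tool", "body": {
  "moves": "-1,0,0,0,0,0 | -2,0,0,0,0,0 | -3,0,0,0,0,0 | -3.5,0,0,0,0,0 | -4,0,0,0,0,0"
}}

```text
clock: 13.3
tcp_pos: [0.4504, 0.0563, 0.1054]
orientation: [3.141, -0.055, -0.0]
contact_force: [3.3, -0.6, -2.0]
grip_width: 0.0267
gripper_force: 98.6
```

Run:
```python
from h import *
np.set_printoptions(precision=4,suppress=True)
c=r.camera_info("wrist");im,d=r.grab_frame("wrist");P=cloud("wrist",d,c)
print(r.get_obs()["tcp_pos"])
t=P[(P[...,2]>.034)&(P[...,2]<.045)&(P[...,0]>.5)&(P[...,0]<.7)&(abs(P[...,1]-.052)<.04)];print(len(t),np.percentile(t,[0,1,50,99],axis=0))
```

```text
[0.4495 0.0562 0.1053]Traceback (most recent call last):
  File "<stdin>", line 5, in <module>
    return _quantile_unchecked(
        a, q, axis, out, overwrite_input, method, keepdims, weights)
    return _ureduce(a,
                    func=_quantile_ureduce_func,
    ...<5 lines>...
                    overwrite_input=overwrite_input,
                    method=method)
    r = func(a, **kwargs)
    result = _quantile(arr,
                       quantiles=q,
    ...<2 lines>...
                       out=out,
                       weights=wgt)
    slices_having_nans = np.isnan(arr[-1, ...])
                                  ~~~^^^^^^^^^
IndexError: index -1 is out of bounds for axis 0 with size 0
```

To row units: -0.006 m is -0.6, -0.003 m is -0.3.

{"method": "creep_tool", "body": {
  "moves": "-0.3,0,0,0,0,0 | -0.6,0,0,0,0,0 | -0.6,0,0,0,0,0"
}}

```text
clock: 13.65
tcp_pos: [0.4459, 0.0565, 0.1057]
orientation: [-3.141, 0.056, -0.004]
contact_force: [3.6, -0.4, 0.9]
grip_width: 0.0269
gripper_force: 99.1
```

{"method": "creep_tool", "body": {
  "moves": "-0.2,0,0,0,0,0 | -0.4,0,0,0,0,0 | -0.4,0,0,0,0,0"
}}

```text
clock: 13.95
tcp_pos: [0.4451, 0.0568, 0.1064]
orientation: [-3.139, 0.058, -0.014]
contact_force: [13.6, -1.2, -7.2]
grip_width: 0.0266
gripper_force: 98.6
```

Run:
```python
from h import *
np.set_printoptions(precision=4,suppress=True)
c=r.camera_info("top");im,d=r.grab_frame("top")
s,_=r.grab_frame("side")
cv2.imwrite("pics/t7.png",np.hstack([cv2.resize(im[130:230,250:360],(440,400)),cv2.resize(s[140:240,270:370],(360,400))[:, :360]]))
```

```text
(no output)
```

View pics/t7.png

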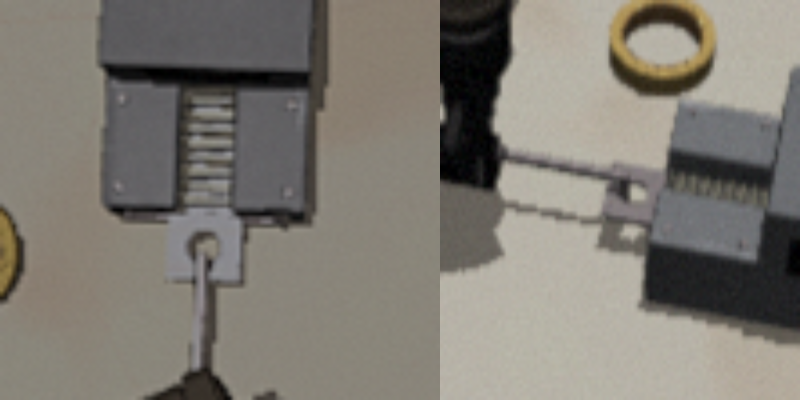

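The tray is at its stop with the pull force up to 13.6 N. In the top crop the tip sits in the hole at the front of the fully drawn tongue. I'll centre the tip, lift, and go to the clear area.

{"method": "creep_tool", "body": {
  "moves": "0.6,0,0,0,0,0 | 1.2,0,0,0,0,0 | 1.2,0,0,0,0,0"
}}

```text
clock: 14.35
tcp_pos: [0.4528, 0.0561, 0.1051]
orientation: [3.141, -0.055, -0.002]
contact_force: [0.2, -0.1, -1.8]
grip_width: 0.0268
gripper_force: 99.3
```

{"method": "creep_tool", "body": {
  "moves": "0,0,-1,0,0,0 | 0,0,-3,0,0,0 | 0,0,-6,0,0,0 | 0,0,-9,0,0,0 | 0,0,-9,0,0,0"
}}

```text
clock: 14.85
tcp_pos: [0.4542, 0.0566, 0.1991]
orientation: [-3.14, 0.055, -0.009]
contact_force: [1.2, -0.1, -1.2]
grip_width: 0.0266
gripper_force: 99.3
```

{"method": "creep_tool", "body": {
  "moves": "1,4,0,0,0,0 | 2,8,0,0,0,0 | 3,12,0,0,0,0 | 4,16,0,0,0,0 | 4,19,0,0,0,0"
}}

```text
clock: 15.35
tcp_pos: [0.4861, -0.1376, 0.195]
orientation: [3.141, -0.058, -0.001]
contact_force: [0.6, 0.2, -1.2]
grip_width: 0.0267
gripper_force: 99.3
```

{"method": "creep_tool", "body": {
  "moves": "0,0,0,0,0,0 | 0,0,3,0,0,0 | 0,0,7,0,0,0 | 0,0,9.5,0,0,0 | 0,0,10,0,0,0"
}}

```text
clock: 15.85
tcp_pos: [0.4835, -0.1337, 0.0925]
orientation: [-3.14, 0.053, 0.011]
contact_force: [-0.1, 1.0, -1.3]
grip_width: 0.0264
gripper_force: 99.3
```

{"method": "creep_tool", "body": {
  "moves": "0,0,0,0,0,0 | 0,0,0,0,0,0"
}}

```text
clock: 16.05
tcp_pos: [0.4868, -0.1349, 0.0964]
orientation: [3.141, -0.055, 0.002]
contact_force: [0.1, 0.0, -0.5]
grip_width: 0.0269
gripper_force: 99.3
```

{"method": "creep_tool", "body": {
  "moves": "0,0,0.4,0,0,0 | 0,0,0.8,0,0,0 | 0,0,1,0,0,0 | 0,0,1.1,0,0,0 | 0,0,1.1,0,0,0"
}}

```text
clock: 16.55
tcp_pos: [0.4862, -0.1351, 0.0846]
orientation: [3.141, -0.055, -0.0]
contact_force: [-0.8, 0.3, 1.8]
grip_width: 0.0267
gripper_force: 99.9
```

{"method": "creep_tool", "body": {
  "moves": "0,0,0.1,0,0,0 | 0,0,0.1,0,0,0"
}}

```text
clock: 16.75
tcp_pos: [0.4862, -0.1351, 0.0845]
orientation: [3.141, -0.056, 0.0]
contact_force: [-5.1, 1.0, 14.4]
grip_width: 0.027
gripper_force: 101.9
```

In contact. I'll release and back off upward.

{"method": "creep_tool", "body": {
  "moves": "0,0,0,0,0,0 | 0,0,0,0,0,0 | 0,0,0,0,0,0 | 0,0,0,0,0,0 | 0,0,0,0,0,0",
  "jaw": 0.085
}}

```text
clock: 17.25
tcp_pos: [0.4862, -0.1351, 0.0833]
orientation: [-3.141, 0.055, 0.0]
contact_force: [0.9, -0.1, -0.8]
grip_width: 0.085
gripper_force: 0.0
```

{"method": "creep_tool", "body": {
  "moves": "0,0,-3,0,0,0 | 0,0,-6,0,0,0 | 0,0,-10,0,0,0 | 0,0,-15,0,0,0 | 0,0,-17,0,0,0"
}}

```text
clock: 17.75
tcp_pos: [0.4877, -0.1355, 0.2577]
orientation: [3.14, -0.056, 0.01]
contact_force: [0.2, -0.5, -0.8]
grip_width: 0.0848
gripper_force: 0.0
```

{"method": "creep_tool", "body": {
  "moves": "0,0,0,0,0,0 | 0,0,0,0,0,0 | 0,0,0,0,0,0"
}}

```text
clock: 18.05
tcp_pos: [0.4853, -0.135, 0.252]
orientation: [-3.141, 0.055, 0.004]
contact_force: [-0.1, 0.1, -1.0]
grip_width: 0.0849
gripper_force: 0.0
```

Run:
```python
from h import *
np.set_printoptions(precision=4,suppress=True)
c=r.camera_info("wrist");im,d=r.grab_frame("wrist");P=cloud("wrist",d,c)
Q=P[(P[...,2]>.03)&(P[...,2]<.055)&(P[...,0]>.525)&(P[...,0]<.66)&(abs(P[...,1]+.137)<.03)]
print(Q.max(0),np.median(Q[:,2]),np.polyfit(Q[:,0],Q[:,2],1))
t,_=r.grab_frame("top");cv2.imwrite("pics/t8.png",cv2.resize(t[50:270,170:460],None,fx=2.5,fy=2.5))
```

```text
[ 0.6249 -0.1317  0.0395] 0.037300119726357106 [-0.0014  0.0381]
```

View pics/t8.png

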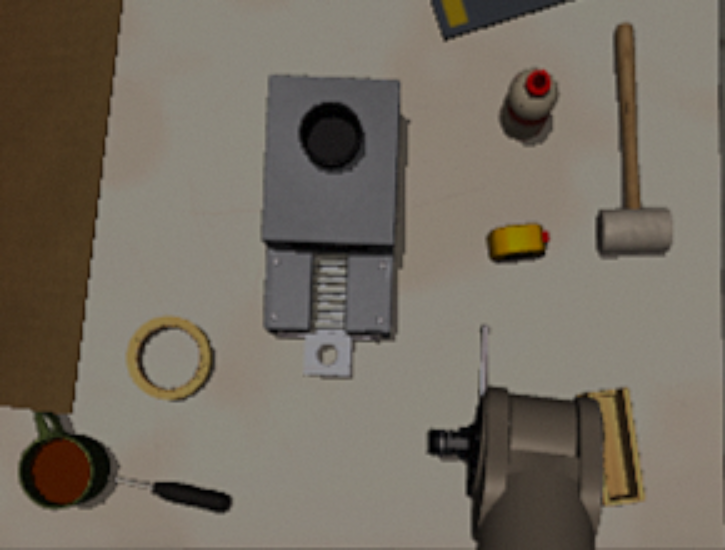

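The tray is fully out with its hole at zoom (328,353). The hook stands level on the bench with its tip at (485,330), and the bystanders are in place. I'm handing in.

```bash
python3 -c "
from bench import r
print(r.hand_in())"
```

```text
the job is handed in; nothing more can be done
None
```

The job is handed in at about 18 s on the robot's clock, with the tray pulled to its stop, the hook standing on its grip on the bench clear of the tray, and the things standing around left in place; the hand-in returned no verdict.

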